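# Drive a worn linear bushing out of its pillow block with a drift

### The arm

A 6-joint arm with a two-finger parallel gripper is mounted at the origin on a cart in front of the work surface, level with it; the furniture and walls round the work are solid. World frame = base frame: x ahead of the robot, y to its left, z up, the work surface at z = 0. Lengths are in m, angles in rad, forces in N, time in s.
With the tool pointing down it reaches from about 0.325 to 0.925 m from the base axis. Payload 3.1 kg.
Tool frame: the origin (TCP) lies on the centre line of the jaws, within the pads' length; the fingertips stand 25 mm ahead of it and the grasp point (between the pads) lies 6 mm ahead of it; z points along the fingers, y is the line along which they close (so a half turn about z gives the same grasp; the last joint's range is limited). The gripper opens to 85 mm and grips with 20 to 120 N. Pads are 22 mm wide; open, the fingers measure 114 mm over their backs; the gripper's body (76 mm by 85 mm) begins 54 mm behind the grasp point. The pads swing forward as they close: fully open they stand 13 mm farther back than shut.
Start: joints at [-1.397, 0.217, 1.613, -0, 1.311, -0.112], TCP at [0.176, -0.6, 0.256] pointing down, gripper open.
Joint ranges: [-2.75, 2.75], [-0.78, 2.1], [0.31, 2.55], [-1.13, 4.27], [0.13, 2.63], [-2.58, 2.58]. Speed limits (rad/s): [2.79, 2.79, 3.14, 3.14, 3.14, 3.14].

### API

Orientations are given as a unit quaternion [x, y, z, w].
In Python, from plant import env, eyes, spotter gives the robot as it stands. The module is installed in compiled form; this text tells all that it offers.
- The arm moves only by the tool servo_tool, never from a script. Its argument "moves" is a list of rows, each an object of numbers: "x", "y", "z": the shift along the world's x, y, z in units of 50 mm (1.0 is 50 mm); "rx", "ry", "rz": the turn, a rotation vector about the world's x, y, z in units of 8 degrees (1.0 is 8 degrees). A call has 1 to 12 rows; each row is the pose to reach, as a shift and turn from the pose commanded when the call began; what a row does not reach only later rows make up. A row lasts 1/10 s, in which the tool goes at most 50 mm and 8.59 degrees, less where a joint would pass 70% of its speed; a pose out of reach is approached as far as the arm can. A call with a gripper value outside its range is refused whole. "hand" is the opening, from 0 (shut) to 1 (fully open), set as the call begins (left out, the last holds). The fingers move at their own pace and stop on an object; "squeeze" is the grip in N (left out, the last holds). Time passes only in rows, so rows that repeat a pose let the fingers close. It gives the time, the measured TCP pose, the force, the opening and the grip force at its end, in the units of the state.
- env.observe(): the state, without advancing time (a new reading comes with each control period).
- eyes.grab_frame(name): name is "side" or "top"; returns a dict with "pixels" (420x560x3 uint8, red, green, blue), "fx", "fy", "cx", "cy" (pixels), "k1" (the pictures are not rectified: a ray, as slopes to the right and down, at radius r is drawn at 1 + k1 r^2 times it, then the intrinsics apply), "world_to_cam" (4x4, takes a point from world to camera coordinates). Camera axes: x right, y down, z forward; pixel columns grow to the right and rows downward; lengths in m; the calibration is good to about 2 mm. A picture is of the moment at which its call begins. There is no depth.
- env.sign_off(): hands the job in; it is judged then, once.
Trained networks look in a picture, given as the dict that the camera call returned (one of the last four; its "shot" number tells which), for a name from the list of things; names that differ only in an ending like _2 or _b are one class to them, and where a whole thing is asked for, a point or a joint stands for the part that bears it (a point fixed in the world has none). Each returns a list of dicts, best first, with "conf" (0 to 1); they miss things now and then, are a little off and sometimes report something else, mostly with a low value. They report only what shows in the picture. A call takes as long as a camera call.
- spotter.masks_of(picture, thing): "pixels" (420x560 bool, what is visible of it) and "centre" ([column, row] in pixels, amid what is visible of it).
- spotter.spot_point(picture, thing): "centre" ([column, row] in pixels: a listed point, or the origin of a listed thing).
The state is a dict: "t": time; "joints": joint angles; "joint_vel": joint speeds; "joint_torque": joint torques, N m; "eef_pos": TCP position; "orientation": TCP orientation; "wrist_force": force on the tool from outside, world axes, zero at the start; "ft_torque": the same for the moment, N m; "opening": finger opening in m; "grip_force": force on a finger pad.
Only numpy, scipy, OpenCV 4.12 (cv2) and the standard library are available. Lean on these libraries where they do the work, as an engineer would, in place of code of your own. Each camera call takes 0.05 s, during which the arm holds its last target. There are 200 camera calls.

### The job

Drive the worn linear bushing out of the pillow block on the knock-out fixture: take the stout drift from the wooden rack by its handle, pass its nose through the hole in the end plate and push the bushing steadily out the other side until it lies in the receiving trough, completely clear of the block. Then draw the drift back out and lay it back on the rack where it was. Leave the slim drift and the other things on the bench alone, and do not touch the bushing with the fingers.

Things in the scene. Friction and masses are not known exactly. Their poses are not given: they have to be found in the camera images.
- fixture: Knock-out fixture screwed to the bench: dark steel base plate 94 x 205 x 10 mm, grey riser, aluminium pillow block (62 mm wide in x, 62 mm long in y, z = 33 to 87 mm), trough beyond it at -y. Origin on the bench under the middle of the block, z up. The level bore runs along its y axis at x = 0, z = 60 mm. Block faces at y = -31 and 31 mm; the bushing can leave only towards -y.
- bore_mouth (a point): Centre of the round 26 mm hole in the end plate, on its outer face (fixture frame 0, 39, 60 mm). The plate is steel, 58 x 50 x 8 mm, on the block's +y face; its hole is smaller than the bushing and stops it. Frame parallel to the fixture's: y points out of the hole, against the driving direction.
- bore_exit (a point): Centre of the block's open face on the trough side (fixture frame 0, -31, 60 mm); frame parallel to the fixture's. The receiving trough, a V of two 4 mm steel plates in line with the bore and 0.5 mm lower, runs from 2 to 102 mm beyond this face (towards -y) and ends in a stop plate.
- bushing: Worn linear bushing: steel tube 32 mm in diameter, 60 mm long, bore 16 mm, black seal rings. Origin at its centre, axis along its own y (parallel to the fixture's y). At the start in the block, against or up to 4 mm from the end plate. Gripped by spring plungers: slides only under a push of about 8 to 20 N, half of that after 35 mm and almost none once it is nearly out; stays where it is left.
- drift_stout: Stout steel drift, round, 198 mm long, about 0.32 kg. Origin on its axis in the middle of the handle; own x points to the nose. Handle 28 mm in diameter, x = -45 to 45 mm; collar 40 mm, x = 45 to 53; shank 22 mm, x = 53 to 143, ending in a flat shoulder that bears on the bushing's end; pilot nose 10 mm in diameter, 10 mm long, enters the bushing's bore. Centre of mass near x = 20 mm.
- drift_stout_shoulder (a point): Centre of the stout drift's shoulder, on its axis 143 mm from its origin. With the collar against the end plate this point is 20 mm beyond the block's exit face.
- drift_slim: The slim drift: same handle, collar and lengths, but its shank is only 12 mm in diameter and slips through the bushing's bore without pushing it. Axes as on the stout one. To be left on the rack.
- rack: Wooden rack fixed to the bench, base 12 mm thick. Origin on the bench, z up. Two cross bars, 10 mm thick and 43 mm high, at its own x = -32 and 32 mm, have 90 degree V notches at y = -40 and 40 mm, which carry the two drifts by the handles, level, noses towards +x, axes 48 mm above the bench; between the bars the handles lie free. Which drift lies in which notches varies.
- driver_red: Bystander: screwdriver with a red handle, 161 mm long, 19 mm high, lying on the bench between the rack and the fixture's end plate.
- marker: Bystander: marker pen 128 mm long, lying on the bench behind the fixture and rack.
- wick_bobbin: Bystander: flat bobbin of desoldering wick, 45 mm across, 10 mm high, lying on the bench behind the rack.

How it is judged:
On the way, in this order (a step that is already met when the one before it is completed fails the run):
1. the stout drift's shoulder is inside the end plate's hole (y of drift_stout_shoulder in the frame of bore_mouth between -0.05 and -0.002 m and x of drift_stout_shoulder in the frame of bore_mouth between -0.005 and 0.005 m and z of drift_stout_shoulder in the frame of bore_mouth between -0.005 and 0.005 m), for 0.1 s.
2. the stout drift, still in the bore, has pushed the bushing clear of the block (y of bushing in the frame of bore_exit below -0.032 m and y of drift_stout_shoulder in the frame of bore_mouth below -0.055 m), for 0.1 s.
At the end, for the whole second after the job is handed in: The bushing lies still in the receiving trough, its rear end at least 2 mm beyond the block's exit face, in line with the bore within 6 mm and 0.12 rad; the stout drift lies still on the rack within 20 mm and 0.15 rad of where it was; the slim drift is within 15 mm of where it was (y of bushing in the frame of bore_exit between -0.074 and -0.032 m and x of bushing in the frame of bore_exit between -0.006 and 0.006 m and z of bushing in the frame of bore_exit between -0.006 and 0.005 m and angle between the y axis of bushing and the y axis of fixture, either way round below 0.12 rad and linear speed of each of bushing, drift_stout below 0.01 m/s and distance of drift_stout from where it was at the start of the episode below 0.02 m and angle between the x axis of drift_stout and the x axis of rack, either way round below 0.15 rad and distance of drift_slim from where it was at the start of the episode below 0.015 m); the robot touches nothing.
It fails at once if the fingers touch the bushing (contact force between the fingers and bushing above 1 N).
It fails at once if the slim drift is taken from its notches (distance of drift_slim from where it was at the start of the episode above 0.03 m).
It fails at once if a bystander is pushed more than 30 mm (distance of any of driver_red, marker, wick_bobbin from where it was at the start of the episode above 0.03 m).
It also fails if it takes over 54 s, if anything falls off the work surface, if the arm or the gripper's body presses on something with over 40 N, if the wrist force passes 120 N, or if a joint passes its speed limit or range.

## Working session

There is one attempt and no reset: what is moved stays moved. The work goes in short steps, Python scripts to look and compute and a tool call to move; the robot and the scene stay as the last step left them, time stands still between calls to the robot, and variables do not carry over. Pictures are saved under pics/ and viewed, at most 10 in all, crops included, and the job is handed in when it is done.

Besides the shell and the picture viewer there is one more tool, called in YAML: its name, and indented under it one key for each argument. servo_tool: Moves the arm, as the interface text tells. Its arguments: {"type":"object","properties":{"moves":{"type":"array","items":{"type":"object","properties":{"x":{"type":"number"},"y":{"type":"number"},"z":{"type":"number"},"rx":{"type":"number"},"ry":{"type":"number"},"rz":{"type":"number"}}}},"hand":{"type":"number"},"squeeze":{"type":"number"}},"required":["moves"]}

```bash
mkdir -p pics; cat > h.py <<'E'
import numpy as np, cv2
from plant import env, eyes, spotter
def grab(n): return eyes.grab_frame(n)
def ray(f,px):
    d=np.array([(px[0]-f['cx'])/f['fx'],(px[1]-f['cy'])/f['fy']]); u=d.copy()
    for _ in range(20): u=d/(1+f['k1']*(u@u))
    T=np.array(f['world_to_cam']); R=T[:3,:3]; 
    v=R.T@np.array([u[0],u[1],1]); return -R.T@T[:3,3], v/np.linalg.norm(v)
def onz(f,px,z):
    c,v=ray(f,px); return c+v*(z-c[2])/v[2]
def tri(o):
    A=0;b=0
    for f,px in o:
        c,v=ray(f,px);P=np.eye(3)-np.outer(v,v);A=A+P;b=b+P@c
    return np.linalg.solve(A,b)
def proj(f,p):
    T=np.array(f['world_to_cam']);q=T[:3,:3]@p+T[:3,3];u=q[:2]/q[2];u=u*(1+f['k1']*(u@u))
    return np.array([u[0]*f['fx']+f['cx'],u[1]*f['fy']+f['cy']])
def save(f,n): cv2.imwrite('pics/'+n,f['pixels'][:,:,::-1])
E
cat > a.py <<'E'
from h import *
np.set_printoptions(precision=4,suppress=True)
t=grab('top');s=grab('side');save(t,'t0.png');save(s,'s0.png')
for f in(t,s): print(ray(f,(280,210)))
for n in ['fixture','bore_mouth','bore_exit','bushing','drift_stout','drift_stout_shoulder','drift_slim','rack','driver_red','marker','wick_bobbin']:
    r=[spotter.spot_point(f,n) for f in(t,s)]
    for k,f in zip(r,(t,s)): print(n,[(np.round(q['centre'],1),round(q['conf'],2)) for q in k[:2]])
    if r[0] and r[1]:
        p=tri([(t,r[0][0]['centre']),(s,r[1][0]['centre'])]); print('   ',p, proj(t,p)-r[0][0]['centre'])
E
python3 a.py; python3 -c "
from h import *;print(env.observe())"
```

```text
(array([0.4286, 0.1313, 1.023 ]), array([ 0.153 , -0.0151, -0.9881]))
(array([ 0.5001, -0.6275,  0.5717]), array([ 0.1041,  0.8199, -0.5629]))
fixture [(array([395. , 244.9]), 0.73)]
fixture [(array([249.8, 327.6]), 0.74)]
    [ 0.5092 -0.1283  0.0036] [-0.1461 -1.6578]
bore_mouth [(array([383. , 249.1]), 0.96)]
bore_mouth [(array([235.9, 284.9]), 0.84)]
    [ 0.4947 -0.0883  0.0629] [-0.071  -0.7147]
bore_exit []
bore_exit [(array([253.4, 320.4]), 0.74)]
bushing []
bushing [(array([244.9, 303.5]), 0.8)]
drift_stout [(array([180.4, 271.2]), 0.57)]
drift_stout [(array([215.2, 173.6]), 0.95)]
    [0.4631 0.3215 0.0392] [-0.1042 -1.6596]
drift_stout_shoulder [(array([167. , 200.5]), 0.63)]
drift_stout_shoulder [(array([272.9, 165.2]), 0.9)]
    [0.6073 0.3512 0.0344] [-0.0031 -0.2285]
drift_slim [(array([214.8, 261.5]), 0.58)]
drift_slim [(array([223.9, 188.8]), 0.6)]
    [0.4815 0.2518 0.0375] [-0.1098 -1.754 ]
rack [(array([202.2, 268.2]), 0.78), (array([382.7, 251.2]), 0.68)]
rack [(array([217.1, 201.2]), 0.57)]
    [ 0.4663  0.2851 -0.0151] [0.0166 0.2197]
driver_red [(array([286.3,
[... 422 characters left out ...]
y([-1.39718110e+00,  2.16920488e-01,  1.61337898e+00,  8.64696894e-07,
        1.31127284e+00, -1.12191931e-01]), 'joint_vel': array([-9.91714628e-05,  4.33117565e-04,  7.92008587e-04,  1.20234781e-03,
        1.31707691e-03,  1.45470274e-04]), 'joint_torque': array([-5.63209596e-04, -3.96894014e+01, -3.04252374e+01, -3.17816121e-04,
        7.33979959e-04,  8.49511139e-06]), 'eef_pos': array([ 0.17623877, -0.59966701,  0.25629853]), 'orientation': array([9.89806664e-01, 1.42417581e-01, 7.30136786e-07, 1.01580444e-05]), 'wrist_force': array([-0.24592165,  0.20401432, -0.23534587]), 'ft_torque': array([ 0.00460762, -0.024243  , -0.00236294]), 'grip_force': 0.0, 'opening': 0.08561979711778786}
```

View pics/t0.png

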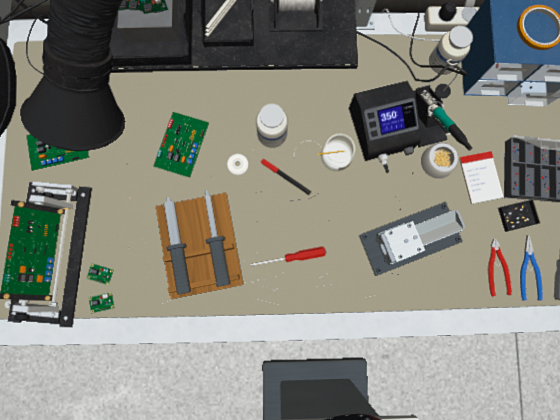

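View pics/s0.png

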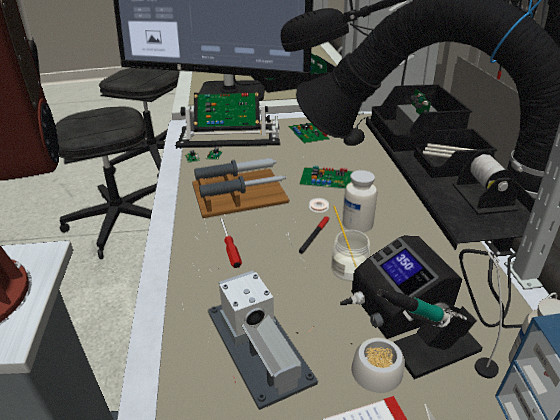

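The scene matches the networks' finds: the stout (thicker-shanked) drift is the left one in the top view, handle near (180,270). The slim one is at (215,262), and the block is near (400,247) with the trough to its right. Next I'll refine the axes from the masks.

```bash
cat > b.py <<'E'
from h import *
np.set_printoptions(precision=4,suppress=True)
t=grab('top');s=grab('side')
print(t['fx'],s['fx'])
for n,z in [('drift_stout',.048),('drift_slim',.048),('fixture',.01),('rack',.012)]:
  for nm,f in(('top',t),('side',s)):
    r=spotter.masks_of(f,n)
    if not r: print(n,nm,'none');continue
    m=r[0]['pixels'];ys,xs=np.nonzero(m)
    P=np.array([onz(f,(x,y),z)[:2] for x,y in zip(xs,ys)])
    if 'drift' in n:
      c=P.mean(0);w,V=np.linalg.eigh(np.cov((P-c).T));d=V[:,1]*np.sign(V[0,1])
      u=(P-c)@d;v=(P-c)@np.array([-d[1],d[0]])
      print(n,nm,r[0]['conf'],len(P),'c',c,'yaw',np.degrees(np.arctan2(d[1],d[0])),'ends',c+d*u.min(),c+d*u.max(),u.max()-u.min())
      b=np.arange(u.min(),u.max(),.006)
      print([(round(1000*np.ptp(v[(u>=a)&(u<a+.006)])),round(1000*v[(u>=a)&(u<a+.006)].mean(),1)) for a in b if ((u>=a)&(u<a+.006)).sum()>1])
    else:
      q=cv2.minAreaRect((P*1000).astype(np.float32)); print(n,nm,r[0]['conf'],q)
c=cv2.resize(t['pixels'][190:290,345:480],None,fx=5.9,fy=5.9,interpolation=cv2.INTER_CUBIC)
cv2.imwrite('pics/c1.png',c[:,:,::-1])
c=cv2.resize(s['pixels'][260:410,200:325],None,fx=4,fy=4,interpolation=cv2.INTER_CUBIC)
cv2.imwrite('pics/c2.png',c[:,:,::-1])
E
python3 b.py
```

```text
480.95757401285056 455.6212648659612
drift_stout top 0.81 1202 c [0.5039 0.328 ] yaw 9.743473363878069 ends [0.4166 0.313 ] [0.6099 0.3462] 0.19620447184673911
[(27, np.float64(-0.4)), (27, np.float64(0.4)), (27, np.float64(0.1)), (28, np.float64(-0.1)), (27, np.float64(-0.2)), (27, np.float64(0.7)), (27, np.float64(-0.2)), (25, np.float64(-0.5)), (27, np.float64(-0.2)), (28, np.float64(-0.1)), (27, np.float64(-0.1)), (27, np.float64(-0.2)), (27, np.float64(-0.0)), (28, np.float64(-0.4)), (31, np.float64(0.3)), (38, np.float64(0.1)), (37, np.float64(1.1)), (21, np.float64(0.4)), (19, np.float64(0.2)), (21, np.float64(0.2)), (20, np.float64(-0.1)), (21, np.float64(-0.6)), (21, np.float64(-0.3)), (21, np.float64(-0.2)), (21, np.float64(0.1)), (21, np.float64(-0.1)), (21, np.float64(-0.0)), (19, np.float64(-0.3)), (21, np.float64(-0.1)), (19, np.float64(-0.4)), (21, np.float64(-0.1)), (15, np.float64(0.6)), (8, np.float64(0.5))]
drift_stout side 0.57 926 c [0.508  0.3249] yaw 8.516064566297498 ends [0.4169 0.3113] [0.6122 0.3405] 0.19750559638545503
[(49, np.float64(-2.3)), (55, np.floa
[... 2273 characters left out ...]
np.float64(0.7)), (20, np.float64(-1.0)), (22, np.float64(-0.5)), (20, np.float64(-0.3)), (19, np.float64(-1.2)), (20, np.float64(-0.0)), (19, np.float64(-0.9)), (16, np.float64(-2.1)), (16, np.float64(1.2)), (5, np.float64(-1.2))]
fixture top 0.69 ((522.2013549804688, -170.11141967773438), (94.4196548461914, 226.3734588623047), 19.056245803833008)
fixture side 0.76 ((522.25390625, -138.28367614746094), (113.03126525878906, 267.0869445800781), 18.555429458618164)
rack top 0.69 ((514.9921264648438, 288.79327392578125), (200.17727661132812, 156.20916748046875), 9.287003517150879)
rack side 0.61 ((692.2613525390625, 197.48886108398438), (52.74000930786133, 40.08653259277344), 79.32197570800781)
```

View pics/c1.png

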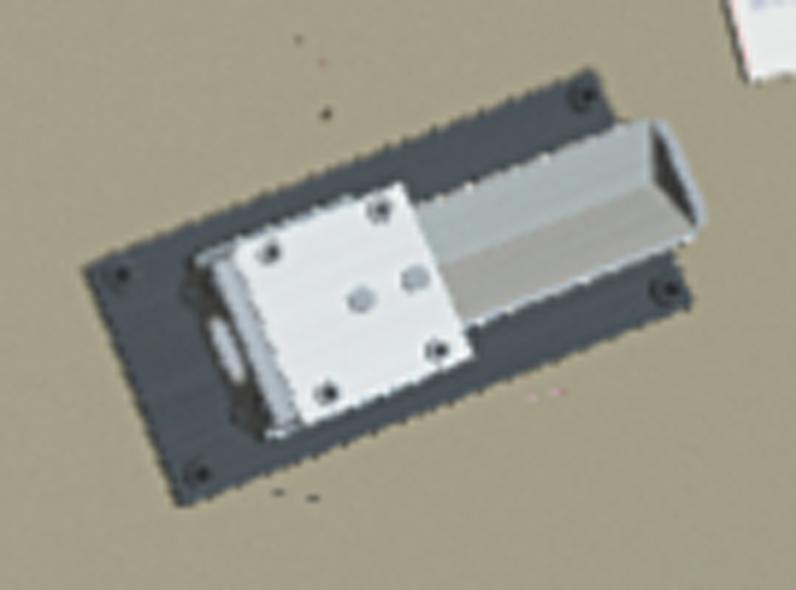

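View pics/c2.png

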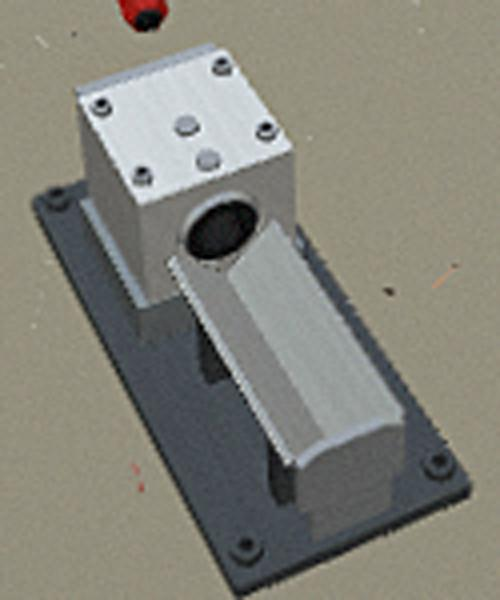

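```bash
cat > c.py <<'E'
from h import *
from scipy.optimize import least_squares
np.set_printoptions(precision=4,suppress=True)
t=grab('top');s=grab('side')
T=lambda x,y:(x/5.9+345-.4,y/5.9+190-.4)
S=lambda x,y:(x/4+200-.4,y/4+260-.4)
# fixture-frame pts: block top, exit, base corners
top=[((31,-31,87),T(402,183)),((-31,-31,87),T(472,355)),((-31,31,87),T(303,425)),((31,31,87),T(232,252))]
base=[((47,None,10),T(598,68)),((-47,None,10),T(690,308)),((-47,1,10),T(182,505)),((47,1,10),T(85,268))]
side=[((-31,-31,87),S(135,198)),((31,-31,87),S(295,150)),((0,-31,60),S(222,231))]
def W(p,q):
    a=p[2];R=np.array([[np.cos(a),-np.sin(a)],[np.sin(a),np.cos(a)]])
    return np.r_[p[:2]+R@np.array(q[:2])/1000,q[2]/1000]
def fit(obs):
    def r(p):
        out=[]
        for f,q,px in obs:
            if len(p)>3:
                yb=p[3]*1000
                if q[1] is None:q=(q[0],yb,q[2])
                elif q[1]==1:q=(q[0],yb+205,q[2])
            out+=list(proj(f,W(p,q))-px)
        return np.array(out)
    n=4 if any(q[1] in(None,1) for _,q,_ in obs) else 3
    o=least_squares(r,[.51,-.128,.33,-.13][:n]);return o.x,np.degrees(o.x[2]),o.fun
a=[(t,*k) for k in top];b=[(t,*k) for k in base];c=[(s,*k) for k in side]
for o in (a,b,a+b,c,a+b+c):
    p,y,f=fit(o);print(p,y,f.round(1));print('  mouth',W(p,(0,39,60)))
p,y,f=fit(a+b+c)
for n in('bore_mouth','bore_exit'):
  for fn,f in(('t',t),('s',s)):
    r=spotter.spot_point(f,n)
    if r: print(n,fn,r[0]['centre']-proj(f,W(p,(0,39 if 'mouth' in n else -31,60))))
for fn,f in(('t',t),('s',s)):
  for n in('drift_stout','drift_stout_shoulder'):
    r=spotter.spot_point(f,n)
    if r: print(n,fn,onz(f,r[0]['centre'],.048))
E
python3 c.py
```

```text
[ 0.5065 -0.1261  0.3457] 19.807990816951275 [-0.3  0.2  0.2  0.2  0.2 -0.1 -0.  -0.3]
  mouth [ 0.4933 -0.0894  0.06  ]
[ 2.9598 -7.163   0.3355  7.3118] 19.22084979793994 [-0.4  0.   1.2 -0.1 -0.4  0.8 -0.5 -0.7]
  mouth [ 2.947  -7.1262  0.06  ]
[ 0.5065 -0.1262  0.3369 -0.1405] 19.30074887065814 [-0.1  0.3  0.1  0.4  0.  -0.2  0.  -0.4 -0.4 -0.   1.2 -0.2 -0.3  0.8
 -0.5 -0.7]
  mouth [ 0.4936 -0.0893  0.06  ]
[ 0.5121 -0.1265  0.2677] 15.337874792562685 [ 0.3  0.5  0.2  0.6 -0.5 -1.1]
  mouth [ 0.5018 -0.0889  0.06  ]
[ 0.5081 -0.1268  0.3368 -0.1393] 19.299518076730525 [ 0.2 -0.5  0.4 -0.4  0.3 -1.1  0.3 -1.2 -0.6 -0.6  1.  -0.8 -0.5  0.2
 -0.7 -1.3 -0.6  1.5 -1.7 -0.4 -1.8 -1.1]
  mouth [ 0.4952 -0.09    0.06  ]
bore_mouth t [-3.533   0.5574]
bore_mouth s [1.2286 0.1329]
bore_exit t [1.5945 3.1746]
bore_exit s [0.7335 0.9404]
drift_stout t [0.455 0.318 0.048]
drift_stout_shoulder t [0.6056 0.3446 0.048 ]
drift_stout s [0.4698 0.3111 0.048 ]
drift_stout_shoulder s [0.5999 0.3218 0.048 ]
```

The base plate and block corners agree on fixture yaw ≈19.2° and mouth ≈(0.494, −0.089). The drift axis is at yaw ≈9.7° with its origin at ≈(0.460, 0.320). Swinging over.

servo_tool:
  moves:
    - {"x": 0.5, "y": 0.8, "rz": 1}
    - {"x": 1.0, "y": 1.6, "rz": 2}
    - {"x": 1.5, "y": 2.4, "rz": 3}
    - {"x": 2.0, "y": 3.2, "rz": 4}
    - {"x": 2.5, "y": 4.0, "rz": 5}
    - {"x": 3.0, "y": 4.8, "rz": 6}
    - {"x": 3.5, "y": 5.6, "rz": 7}
    - {"x": 4.0, "y": 6.4, "rz": 8}
    - {"x": 4.5, "y": 7.2, "rz": 9}
    - {"x": 5.0, "y": 8.0, "rz": 10}
    - {"x": 5.4, "y": 8.8, "rz": 11}
    - {"x": 5.68, "y": 9.6, "rz": 12}
  hand: 0.65
  squeeze: 60

```text
invalid input
```

servo_tool:
  moves:
    - {"y": 0.9, "rz": 1}
    - {"y": 1.8, "rz": 2}
    - {"y": 2.7, "rz": 3}
    - {"y": 3.6, "rz": 4}
    - {"y": 4.5, "rz": 5}
    - {"y": 5.4, "rz": 6}
    - {"y": 6.3, "rz": 7}
    - {"y": 7.2, "rz": 8}
    - {"y": 8.0, "rz": 9, "z": -0.5}
    - {"y": 8.8, "rz": 9.67, "z": -1}
    - {"y": 8.8, "rz": 9.67, "z": -1.6}
    - {"y": 8.8, "rz": 9.67, "z": -2}

```text
invalid input
```

```bash
cat > d.py <<'E'
from h import *
import sys
from scipy.spatial.transform import Rotation as Ro
np.set_printoptions(precision=4,suppress=True)
o=env.observe();R=Ro.from_quat(o['orientation']).as_matrix()
print(o['t'],o['eef_pos'],'xyaw',np.degrees(np.arctan2(R[1,0],R[0,0])),'zax',R[:,2],'F',o['wrist_force'],o['opening'],o['grip_force'],o['joints'])
E
python3 d.py
```

```text
2.2 [ 0.1762 -0.5996  0.2563] xyaw 16.373168208313196 zax [ 0.  0. -1.] F [ 0.159  -0.349  -0.4427] 0.08560176169502047 0.0 [-1.3972  0.2169  1.6134  0.      1.3113 -0.1122]
```

servo_tool:
  moves:
    - {"x": 0.5, "y": 0.8, "z": 0, "rx": 0, "ry": 0, "rz": 1}
    - {"x": 1.0, "y": 1.6, "z": 0, "rx": 0, "ry": 0, "rz": 2}
  hand: 0.65
  squeeze: 60

```text
t: 2.4
eef_pos: [0.2261, -0.5195, 0.2561]
orientation: [0.96, 0.28, 0.0, 0.0]
wrist_force: [0.1, -0.3, 1.3]
opening: 0.0592
grip_force: 0.0
```

servo_tool:
  moves:
    - {"x": 0.5, "y": 0.8, "z": 0, "rx": 0, "ry": 0, "rz": 1}
    - {"x": 1.0, "y": 1.6, "z": 0, "rx": 0, "ry": 0, "rz": 2}
    - {"x": 1.5, "y": 2.4, "z": 0, "rx": 0, "ry": 0, "rz": 3}
    - {"x": 2.0, "y": 3.2, "z": 0, "rx": 0, "ry": 0, "rz": 4}
    - {"x": 2.5, "y": 4.0, "z": 0, "rx": 0, "ry": 0, "rz": 5}
    - {"x": 3.0, "y": 4.8, "z": 0, "rx": 0, "ry": 0, "rz": 6}
    - {"x": 3.5, "y": 5.6, "z": 0, "rx": 0, "ry": 0, "rz": 7}
    - {"x": 4.0, "y": 6.4, "z": 0, "rx": 0, "ry": 0, "rz": 8}
    - {"x": 4.4, "y": 7.2, "z": 0, "rx": 0, "ry": 0, "rz": 9}
    - {"x": 4.68, "y": 8.0, "z": 0, "rx": 0, "ry": 0, "rz": 10}
    - {"x": 4.68, "y": 8.8, "z": 0, "rx": 0, "ry": 0, "rz": 11}

```text
t: 3.5
eef_pos: [0.4617, -0.0779, 0.2569]
orientation: [0.494, 0.869, 0.0, 0.001]
wrist_force: [0.4, 0.3, -0.1]
opening: 0.0555
grip_force: 0.0
```

servo_tool:
  moves:
    - {"x": 0, "y": 0.9, "z": 0, "rx": 0, "ry": 0, "rz": 1}
    - {"x": 0, "y": 1.8, "z": 0, "rx": 0, "ry": 0, "rz": 2}
    - {"x": 0, "y": 2.7, "z": 0, "rx": 0, "ry": 0, "rz": 3}
    - {"x": 0, "y": 3.6, "z": 0, "rx": 0, "ry": 0, "rz": 4}
    - {"x": 0, "y": 4.5, "z": 0, "rx": 0, "ry": 0, "rz": 5}
    - {"x": 0, "y": 5.4, "z": 0, "rx": 0, "ry": 0, "rz": 6}
    - {"x": 0, "y": 6.3, "z": 0, "rx": 0, "ry": 0, "rz": 7}
    - {"x": 0, "y": 7.2, "z": -0.4, "rx": 0, "ry": 0, "rz": 8}
    - {"x": 0, "y": 8.0, "z": -0.9, "rx": 0, "ry": 0, "rz": 8.67}
    - {"x": 0, "y": 8.0, "z": -1.5, "rx": 0, "ry": 0, "rz": 8.67}
    - {"x": 0, "y": 8.0, "z": -2, "rx": 0, "ry": 0, "rz": 8.67}
    - {"x": 0, "y": 8.0, "z": -2, "rx": 0, "ry": 0, "rz": 8.67}

```text
t: 4.7
eef_pos: [0.4569, 0.3192, 0.1518]
orientation: [-0.085, 0.996, -0.002, -0.004]
wrist_force: [0.2, -0.3, -0.4]
opening: 0.0552
grip_force: 0.0
```

```bash
cat >> d.py <<'E'
if len(sys.argv)>1:
    f=grab(sys.argv[1]);x0,y0,x1,y1=map(int,sys.argv[3:7]);k=min(790/(x1-x0),590/(y1-y0))
    c=cv2.resize(f['pixels'][y0:y1,x0:x1],None,fx=k,fy=k,interpolation=cv2.INTER_CUBIC);cv2.imwrite('pics/'+sys.argv[2],c[:,:,::-1])
E
python3 d.py top g1.png 130 170 270 310
```

```text
4.7 [0.4569 0.3192 0.1518] xyaw -170.20878846425353 zax [-0.0083 -0.0044 -1.    ] F [ 0.2396 -0.2924 -0.398 ] 0.05515934501100032 0.0 [ 0.4839  0.1934  1.8513 -0.0001  1.1063 -1.2578]
```

View pics/g1.png

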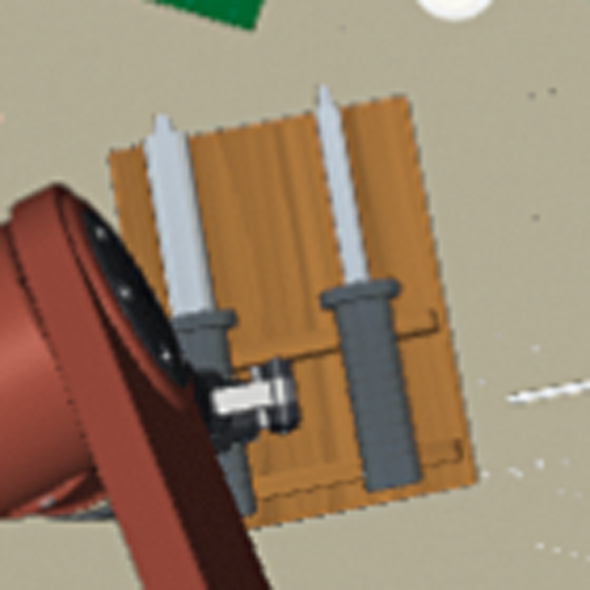

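The picture shows the fingers straddling the stout handle, midway between the cross bars at crop (270,400). Descending and closing.

servo_tool:
  moves:
    - {"x": 0, "y": 0, "z": -0.5, "rx": 0, "ry": 0, "rz": 0}
    - {"x": 0, "y": 0, "z": -1.0, "rx": 0, "ry": 0, "rz": 0}
    - {"x": 0, "y": 0, "z": -1.5, "rx": 0, "ry": 0, "rz": 0}
    - {"x": 0, "y": 0, "z": -1.8, "rx": 0, "ry": 0, "rz": 0}
    - {"x": 0, "y": 0, "z": -2.05, "rx": 0, "ry": 0, "rz": 0}
    - {"x": 0, "y": 0, "z": -2.05, "rx": 0, "ry": 0, "rz": 0}
    - {"x": 0, "y": 0, "z": -2.05, "rx": 0, "ry": 0, "rz": 0}

```text
t: 5.45
eef_pos: [0.461, 0.3207, 0.0547]
orientation: [-0.085, 0.996, 0.0, 0.001]
wrist_force: [0.7, 0.1, 0.2]
opening: 0.0557
grip_force: 0.0
```

servo_tool:
  moves:
    - {"x": 0, "y": 0, "z": 0, "rx": 0, "ry": 0, "rz": 0}
    - {"x": 0, "y": 0, "z": 0, "rx": 0, "ry": 0, "rz": 0}
    - {"x": 0, "y": 0, "z": 0, "rx": 0, "ry": 0, "rz": 0}
    - {"x": 0, "y": 0, "z": 0, "rx": 0, "ry": 0, "rz": 0}
    - {"x": 0, "y": 0, "z": 0, "rx": 0, "ry": 0, "rz": 0}
    - {"x": 0, "y": 0, "z": 0, "rx": 0, "ry": 0, "rz": 0}
  hand: 0.1
  squeeze: 70

```text
t: 6.05
eef_pos: [0.4613, 0.3203, 0.0554]
orientation: [-0.085, 0.996, -0.0, 0.001]
wrist_force: [-1.4, -3.0, 6.1]
opening: 0.0263
grip_force: 68.5
```

```bash
python3 d.py
```

```text
6.05 [0.4613 0.3203 0.0554] xyaw -170.2405043835297 zax [ 0.0021 -0.0001 -1.    ] F [-1.3899 -2.9983  6.0721] 0.02627700379908438 68.54936599731445 [ 0.4825  0.3399  1.8849 -0.0014  0.915  -1.2578]
```

servo_tool:
  moves:
    - {"x": 0, "y": 0, "z": 0.3, "rx": 0, "ry": 0, "rz": 0}
    - {"x": 0, "y": 0, "z": 0.8, "rx": 0, "ry": 0, "rz": 0}
    - {"x": 0, "y": 0, "z": 1.4, "rx": 0, "ry": 0, "rz": 0}
    - {"x": 0, "y": 0, "z": 2, "rx": 0, "ry": 0, "rz": 0}
    - {"x": 0, "y": 0, "z": 2, "rx": 0, "ry": 0, "rz": 0}

```text
t: 6.55
eef_pos: [0.4632, 0.3223, 0.159]
orientation: [-0.085, 0.996, 0.002, 0.005]
wrist_force: [0.7, 0.8, -2.3]
opening: 0.0261
grip_force: 69.5
```

servo_tool:
  moves:
    - {"x": -0.05, "y": -0.45, "z": 0, "rx": 0, "ry": 0, "rz": -0.9}
    - {"x": -0.1, "y": -0.9, "z": 0, "rx": 0, "ry": 0, "rz": -1.8}
    - {"x": -0.15, "y": -1.35, "z": 0, "rx": 0, "ry": 0, "rz": -2.7}
    - {"x": -0.2, "y": -1.8, "z": 0, "rx": 0, "ry": 0, "rz": -3.6}
    - {"x": -0.25, "y": -2.25, "z": 0, "rx": 0, "ry": 0, "rz": -4.5}
    - {"x": -0.3, "y": -2.7, "z": 0, "rx": 0, "ry": 0, "rz": -5.4}
    - {"x": -0.35, "y": -3.15, "z": 0, "rx": 0, "ry": 0, "rz": -6.3}
    - {"x": -0.4, "y": -3.6, "z": 0, "rx": 0, "ry": 0, "rz": -7.2}
    - {"x": -0.45, "y": -4.05, "z": 0, "rx": 0, "ry": 0, "rz": -8.1}
    - {"x": -0.5, "y": -4.5, "z": 0, "rx": 0, "ry": 0, "rz": -9}
    - {"x": -0.55, "y": -4.75, "z": -0.3, "rx": 0, "ry": 0, "rz": -10.07}
    - {"x": -0.55, "y": -4.75, "z": -0.8, "rx": 0, "ry": 0, "rz": -10.07}

```text
t: 7.75
eef_pos: [0.433, 0.0816, 0.1135]
orientation: [0.581, 0.814, 0.001, 0.001]
wrist_force: [-0.1, 0.5, -3.2]
opening: 0.0256
grip_force: 69.8
```

servo_tool:
  moves:
    - {"x": 0, "y": 0, "z": -0.5, "rx": 0, "ry": 0, "rz": 0}
    - {"x": 0, "y": 0, "z": -0.95, "rx": 0, "ry": 0, "rz": 0}
    - {"x": 0, "y": 0, "z": -0.95, "rx": 0, "ry": 0, "rz": 0}
    - {"x": 0, "y": 0, "z": -0.95, "rx": 0, "ry": 0, "rz": 0}

```text
t: 8.15
eef_pos: [0.4313, 0.0829, 0.0652]
orientation: [0.579, 0.815, -0.001, -0.001]
wrist_force: [0.4, -0.3, -4.3]
opening: 0.0259
grip_force: 69.6
```

```bash
python3 d.py top i1.png 280 180 480 300; cat > e.py <<'E'
from h import *
np.set_printoptions(precision=4,suppress=True)
# per-camera drift axis vs bore, using shank edges in the mask
for cam in('top','side'):
    f=grab(cam)
    if cam=='side': 
        c=cv2.resize(f['pixels'][190:340,180:330],None,fx=3.9,fy=3.9,interpolation=cv2.INTER_CUBIC);cv2.imwrite('pics/i2.png',c[:,:,::-1])
    for n in('drift_stout','drift_stout_shoulder','bore_mouth'):
        r=spotter.spot_point(f,n);
        if r:print(cam,n,r[0]['conf'],r[0]['centre'],onz(f,r[0]['centre'],.06))
    r=spotter.masks_of(f,'drift_stout')
    if r:
        ys,xs=np.nonzero(r[0]['pixels']);P=np.array([onz(f,(x,y),.06)[:2] for x,y in zip(xs,ys)])
        d=np.array([.329,-.944]);d/=np.linalg.norm(d);n=np.array([-d[1],d[0]]);u=P@d;v=P@n
        print(r[0]['conf'],'tip u',u.max(),'mouth u',np.array([.494,-.0895])@d,'v bore',np.array([.494,-.0895])@n)
        print([(round(a-u.max(),3),round(1000*np.ptp(v[(u>=a)&(u<a+.008)])),round(1000*v[(u>=a)&(u<a+.008)].mean(),1)) for a in np.arange(u.min(),u.max(),.008) if ((u>=a)&(u<a+.008)).sum()>1])
E
python3 e.py
```

```text
8.15 [0.4313 0.0829 0.0652] xyaw 109.17410530374467 zax [-0.0032  0.0001 -1.    ] F [ 0.3656 -0.2644 -4.2621] 0.02587315838723331 69.57304358482361 [ 0.0297  0.0952  2.1651  0.0003  0.8845 -0.3051]
top drift_stout_shoulder 0.47 [366.8, 253.6] [ 0.4853 -0.0557  0.06  ]
top bore_mouth 0.83 [383.9, 249.5] [ 0.4927 -0.0909  0.06  ]
0.66 tip u 0.21280789308650777 mouth u 0.24709098083216186 v bore 0.43702665501248344
[(np.float64(-0.035), 17, np.float64(434.7)), (np.float64(-0.027), 19, np.float64(435.8)), (np.float64(-0.019), 19, np.float64(435.1)), (np.float64(-0.011), 15, np.float64(435.4)), (np.float64(-0.003), 4, np.float64(435.1))]
side drift_stout 0.91 [203.1, 229.7] [0.4422 0.0727 0.06  ]
side drift_stout_shoulder 0.58 [225.8, 278.4] [ 0.4804 -0.0676  0.06  ]
side bore_mouth 0.6 [230.7, 285.9] [ 0.4877 -0.0864  0.06  ]
0.78 tip u 0.22115882508261828 mouth u 0.24709098083216186 v bore 0.43702665501248344
[(np.float64(-0.215), 8, np.float64(448.1)), (np.float64(-0.207), 13, np.float64(446.1)), (np.float64(-0.199), 16, np.float64(445.0)), (np.float64(-0.191), 18, np.float64(443.1)), 
[... 334 characters left out ...]
, 36, np.float64(440.7)), (np.float64(-0.119), 38, np.float64(439.8)), (np.float64(-0.111), 41, np.float64(438.4)), (np.float64(-0.103), 38, np.float64(436.7)), (np.float64(-0.095), 34, np.float64(435.0)), (np.float64(-0.087), 28, np.float64(435.9)), (np.float64(-0.079), 23, np.float64(437.5)), (np.float64(-0.071), 22, np.float64(437.8)), (np.float64(-0.063), 23, np.float64(438.3)), (np.float64(-0.055), 22, np.float64(438.6)), (np.float64(-0.047), 22, np.float64(438.3)), (np.float64(-0.039), 22, np.float64(437.8)), (np.float64(-0.031), 22, np.float64(437.9)), (np.float64(-0.023), 22, np.float64(438.0)), (np.float64(-0.015), 19, np.float64(436.5)), (np.float64(-0.007), 13, np.float64(435.3))]
```

View pics/i1.png

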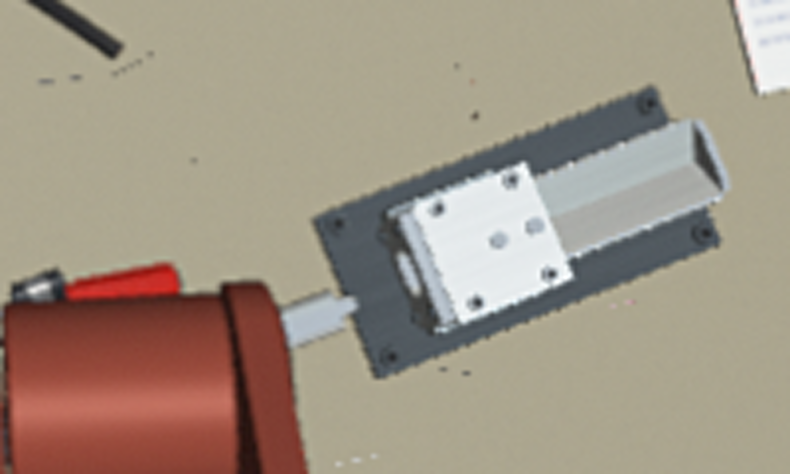

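View pics/i2.png

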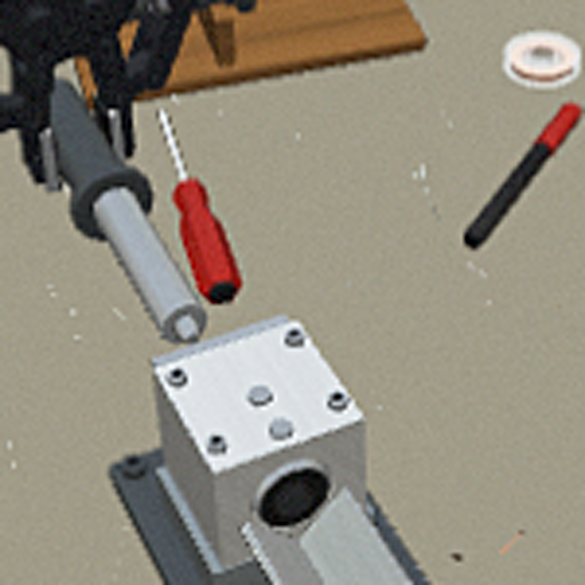

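```bash
cat > g.py <<'E'
from h import *
np.set_printoptions(precision=4,suppress=True)
f=grab('side');t=grab('top')
S=lambda x,y:(x/3.9+180-.4,y/3.9+190-.4)
d=np.array([.329,-.944,0]);d/=np.linalg.norm(d)
m=np.array([.494,-.0895,.06])
ex=m+.07*d
print('exit resid px',np.array(S(294,496))-proj(f,ex))
tcp=env.observe()['eef_pos']
for z in(.055,.058,.061):
  o=np.r_[.4313,.0829,z]
  print(z,'nose tip/shoulder pred',[ (proj(f,o+a*d)-S(180,190))*0+ (proj(f,o+a*d)-[179.6,189.6])*3.9 for a in(.153,.143,.053,.045,0)],'top tip',proj(t,o+.153*d))
gray=cv2.cvtColor(f['pixels'],cv2.COLOR_RGB2GRAY)
E
python3 g.py
```

```text
exit resid px [2.6171 0.6875]
0.055 nose tip/shoulder pred [array([183.4091, 345.1589]), array([174.9724, 330.9433]), array([106.0655, 214.3151]), array([100.4974, 204.85  ]), array([ 70.6737, 154.0492])] top tip [369.2855 255.4859]
0.058 nose tip/shoulder pred [array([182.8779, 339.9391]), array([174.4283, 325.74  ]), array([105.4344, 209.2829]), array([ 99.8606, 199.8345]), array([ 70.0105, 149.1305])] top tip [369.5759 255.3966]
0.061 nose tip/shoulder pred [array([182.3447, 334.6944]), array([173.8821, 320.5121]), array([104.8012, 204.2298]), array([ 99.2219, 194.7984]), array([ 69.3454, 144.1925])] top tip [369.8681 255.3068]
```

The shank points along the bore. The top view puts it about 1.2 mm to one side, and the kinematics put it 1–2 mm low. I'll correct both and bring the nose into the hole.

servo_tool:
  moves:
    - {"x": 0.021, "y": 0.007, "z": 0.03, "rx": 0, "ry": 0, "rz": 0}
    - {"x": 0.086, "y": -0.182, "z": 0.03, "rx": 0, "ry": 0, "rz": 0}
    - {"x": 0.152, "y": -0.37, "z": 0.03, "rx": 0, "ry": 0, "rz": 0}
    - {"x": 0.218, "y": -0.559, "z": 0.03, "rx": 0, "ry": 0, "rz": 0}
    - {"x": 0.284, "y": -0.748, "z": 0.03, "rx": 0, "ry": 0, "rz": 0}
    - {"x": 0.284, "y": -0.748, "z": 0.03, "rx": 0, "ry": 0, "rz": 0}
    - {"x": 0.284, "y": -0.748, "z": 0.03, "rx": 0, "ry": 0, "rz": 0}

```text
t: 9.5
eef_pos: [0.447, 0.045, 0.0678]
orientation: [0.58, 0.815, 0.0, -0.0]
wrist_force: [0.1, 0.8, -4.9]
opening: 0.0258
grip_force: 69.6
```

```bash
sed -i 's/    if cam==.side.:/    if 0:/' e.py; python3 d.py top i3.png 340 200 440 280;  python3 e.py | cut -c1-900
```

```text
9.5 [0.447  0.045  0.0678] xyaw 109.09515036478346 zax [-0.0003  0.0003 -1.    ] F [ 0.0838  0.7818 -4.8637] 0.025826769337654733 69.61371302604675 [-0.0563  0.1087  2.1434  0.0004  0.8897 -0.3898]
top drift_stout_shoulder 0.48 [383.1, 248.1] [ 0.4955 -0.0894  0.06  ]
top bore_mouth 0.92 [383.1, 249.5] [ 0.4927 -0.0892  0.06  ]
0.54 tip u 0.24849703599203263 mouth u 0.24709098083216186 v bore 0.43702665501248344
[(np.float64(-0.011), 20, np.float64(435.1)), (np.float64(-0.003), 11, np.float64(436.4))]
side drift_stout 0.89 [210.2, 237.8] [0.4555 0.0457 0.06  ]
side drift_stout_shoulder 0.87 [237.1, 292.4] [ 0.4971 -0.1025  0.06  ]
side bore_mouth 0.65 [234.3, 286.4] [ 0.4934 -0.0883  0.06  ]
0.63 tip u 0.2227082752198662 mouth u 0.24709098083216186 v bore 0.43702665501248344
[(np.float64(-0.177), 6, np.float64(449.2)), (np.float64(-0.169), 13, np.float64(447.4)), (np.float64(-0.161), 16, np.float64(446.3)), (np.float64(-0.153), 21, np.float64(444.5)), (np.float64(-0.145), 22, np.float64(442.8)), (np.float64(-0.137), 23, np.float64(442.8)), (np.float64(-0.129), 24, np.float64(441.7)), (np.float64(-0.121), 28, np.float64(440.7)), (np.float64(-0.113), 30, np.float64(438.6)), (np.float64(-0.105), 30, np.float64(438.9)), (np.float64(-0.097), 33, np.float64(439.2)), (np.float64(-0.089), 37, np.float64(440.5)), (np.float64(-0.081), 40, np.float64(440.1)), (np.float64(-0.073), 41, np.float64(438.4)), (np.float64(-0.065), 40, np.float64(436.3)), (np.float64(-0.057), 33, np.float64(434.1)), (np.float64(-0.049), 26, np.float64(436.7)), (np.float64(-0.041), 22, np.float64(437.5)), (np.float64(-0.033), 23, np.float64(437.7)), (np.float64(-0.025), 22, np.float64(437.5)),
```

View pics/i3.png

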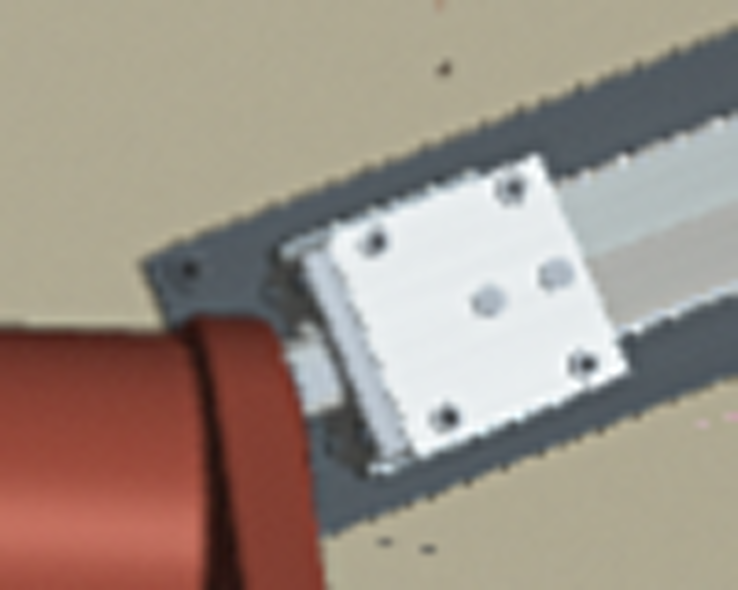

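Nose is in the hole (crop (310,370)) with no contact force. Advancing the shoulder into the hole in small steps.

servo_tool:
  moves:
    - {"x": 0.013, "y": -0.038, "z": 0, "rx": 0, "ry": 0, "rz": 0}
    - {"x": 0.026, "y": -0.076, "z": 0, "rx": 0, "ry": 0, "rz": 0}
    - {"x": 0.04, "y": -0.113, "z": 0, "rx": 0, "ry": 0, "rz": 0}
    - {"x": 0.04, "y": -0.113, "z": 0, "rx": 0, "ry": 0, "rz": 0}

```text
t: 10.45
eef_pos: [0.4492, 0.0395, 0.0679]
orientation: [0.58, 0.815, 0.0, 0.0]
wrist_force: [-0.9, -0.0, -3.7]
opening: 0.0261
grip_force: 69.6
```

servo_tool:
  moves:
    - {"x": 0.013, "y": -0.038, "z": 0, "rx": 0, "ry": 0, "rz": 0}
    - {"x": 0.026, "y": -0.076, "z": 0, "rx": 0, "ry": 0, "rz": 0}
    - {"x": 0.04, "y": -0.113, "z": 0, "rx": 0, "ry": 0, "rz": 0}
    - {"x": 0.053, "y": -0.151, "z": 0, "rx": 0, "ry": 0, "rz": 0}
    - {"x": 0.053, "y": -0.151, "z": 0, "rx": 0, "ry": 0, "rz": 0}

```text
t: 10.95
eef_pos: [0.4507, 0.0336, 0.0674]
orientation: [0.58, 0.815, 0.001, -0.002]
wrist_force: [-0.3, 5.0, -3.7]
opening: 0.026
grip_force: 69.9
```

servo_tool:
  moves:
    - {"x": 0.02, "y": -0.057, "z": 0, "rx": 0, "ry": 0, "rz": 0}
    - {"x": 0.039, "y": -0.113, "z": 0, "rx": 0, "ry": 0, "rz": 0}
    - {"x": 0.059, "y": -0.17, "z": 0, "rx": 0, "ry": 0, "rz": 0}
    - {"x": 0.079, "y": -0.227, "z": 0, "rx": 0, "ry": 0, "rz": 0}
    - {"x": 0.099, "y": -0.283, "z": 0, "rx": 0, "ry": 0, "rz": 0}
    - {"x": 0.118, "y": -0.34, "z": 0, "rx": 0, "ry": 0, "rz": 0}
    - {"x": 0.138, "y": -0.396, "z": 0, "rx": 0, "ry": 0, "rz": 0}
    - {"x": 0.158, "y": -0.453, "z": 0, "rx": 0, "ry": 0, "rz": 0}
  squeeze: 100

```text
t: 11.75
eef_pos: [0.4562, 0.0153, 0.0665]
orientation: [0.58, 0.815, 0.003, -0.006]
wrist_force: [-3.5, 22.3, -2.0]
opening: 0.0252
grip_force: 98.7
```

servo_tool:
  moves:
    - {"x": 0.02, "y": -0.057, "z": 0, "rx": 0, "ry": 0, "rz": 0}
    - {"x": 0.039, "y": -0.113, "z": 0, "rx": 0, "ry": 0, "rz": 0}
    - {"x": 0.059, "y": -0.17, "z": 0, "rx": 0, "ry": 0, "rz": 0}
    - {"x": 0.079, "y": -0.227, "z": 0, "rx": 0, "ry": 0, "rz": 0}
    - {"x": 0.099, "y": -0.283, "z": 0, "rx": 0, "ry": 0, "rz": 0}
    - {"x": 0.118, "y": -0.34, "z": 0, "rx": 0, "ry": 0, "rz": 0}
    - {"x": 0.138, "y": -0.396, "z": 0, "rx": 0, "ry": 0, "rz": 0}
    - {"x": 0.158, "y": -0.453, "z": 0, "rx": 0, "ry": 0, "rz": 0}
    - {"x": 0.178, "y": -0.51, "z": 0, "rx": 0, "ry": 0, "rz": 0}
    - {"x": 0.197, "y": -0.566, "z": 0, "rx": 0, "ry": 0, "rz": 0}
    - {"x": 0.217, "y": -0.623, "z": 0, "rx": 0, "ry": 0, "rz": 0}
    - {"x": 0.217, "y": -0.623, "z": 0, "rx": 0, "ry": 0, "rz": 0}

```text
t: 12.95
eef_pos: [0.4706, -0.0221, 0.0679]
orientation: [0.58, 0.815, -0.0, 0.0]
wrist_force: [-0.9, 1.0, -4.2]
opening: 0.0253
grip_force: 98.4
```

```bash
cat > k.py <<'E'
from h import *
np.set_printoptions(precision=4,suppress=True)
d=np.array([.329,-.944]);n=np.array([.944,.329]);ex=np.array([.494,-.0895])+.07*d
o=env.observe();p=o['eef_pos'];print(o['t'],p,'tcp depth-shoulder',p[:2]@d+.1417-.2471,'v',p[:2]@n,o['wrist_force'])
for c in('side','top'):
    f=grab(c);save(f,'k_%s_%d.png'%(c,o['t']*10))
    r=spotter.spot_point(f,'bushing')
    if r: q=onz(f,r[0]['centre'],.06)[:2]-ex;print(c,r[0]['conf'],r[0]['centre'],'beyond exit',q@d,'lat',q@n)
    r=spotter.masks_of(f,'bushing')
    if r:
        ys,xs=np.nonzero(r[0]['pixels']);P=np.array([onz(f,(x,y),.06)[:2] for x,y in zip(xs,ys)])-ex
        print(' mask',len(P),np.percentile(P@d,[0,5,50,95,100]),(P@n).mean())
E
python3 k.py
```

```text
12.95 [ 0.4706 -0.0221  0.0679] tcp depth-shoulder 0.07033222289838109 v 0.43696245564539715 [-0.9133  1.0239 -4.1809]
side 0.95 [264.9, 330.1] beyond exit 0.03298936608018824 lat 0.005181067045727638
 mask 885 [-0.0081 -0.0012  0.0343  0.0674  0.073 ] 0.003273233856516366
top 0.52 [429.8, 229.0] beyond exit 0.03515547240911582 lat 0.0035382515248392043
 mask 249 [0.0189 0.0257 0.0433 0.0614 0.0641] 0.0014586597067868874
```

servo_tool:
  moves:
    - {"x": 0.02, "y": -0.057, "z": 0, "rx": 0, "ry": 0, "rz": 0}
    - {"x": 0.039, "y": -0.113, "z": 0, "rx": 0, "ry": 0, "rz": 0}
    - {"x": 0.059, "y": -0.17, "z": 0, "rx": 0, "ry": 0, "rz": 0}
    - {"x": 0.072, "y": -0.208, "z": 0, "rx": 0, "ry": 0, "rz": 0}
    - {"x": 0.072, "y": -0.208, "z": 0, "rx": 0, "ry": 0, "rz": 0}
    - {"x": 0.072, "y": -0.208, "z": 0, "rx": 0, "ry": 0, "rz": 0}

```text
t: 13.85
eef_pos: [0.4741, -0.0323, 0.0679]
orientation: [0.58, 0.815, -0.0, 0.0]
wrist_force: [0.5, 0.5, -3.3]
opening: 0.0252
grip_force: 98.4
```

```bash
python3 k.py; python3 d.py side m1.png 190 240 330 400
```

```text
13.85 [ 0.4741 -0.0323  0.0679] tcp depth-shoulder 0.0810396635990982 v 0.43694974873926534 [ 0.5373  0.4832 -3.3054]
side 0.95 [265.0, 337.2] beyond exit 0.04495352063662161 lat -0.0002904808067433536
 mask 1003 [0.0023 0.0095 0.046  0.0797 0.0858] 0.0028109624027409567
top 0.51 [436.8, 225.6] beyond exit 0.05151670696829794 lat 0.004851251816386005
 mask 314 [0.015  0.0278 0.0547 0.0731 0.0763] 0.0024321721374114514
14.15 [ 0.474  -0.0319  0.0678] xyaw 109.17976202322944 zax [ 0.0001 -0.0001 -1.    ] F [ 0.1453  0.113  -3.4565] 0.025449504185996185 98.3882188796997 [-0.2152  0.1594  2.0848 -0.0001  0.8973 -0.5499]
```

View pics/m1.png

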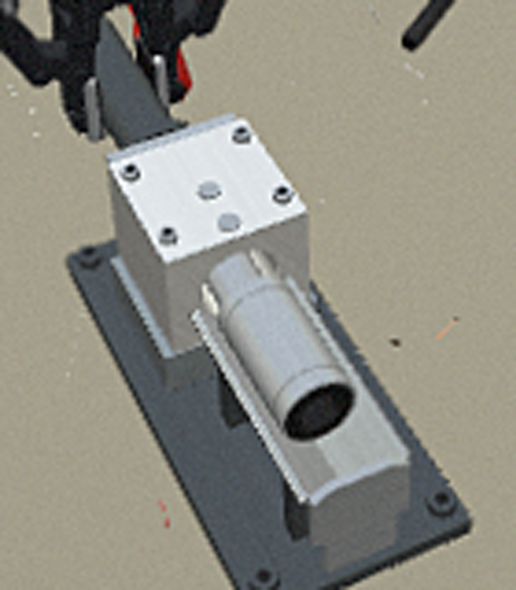

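The bushing (crop (295,360)) lies in the trough with the shank showing behind it, so it is clear of the block. Withdrawing along the bore axis.

servo_tool:
  moves:
    - {"x": -0.033, "y": 0.094, "z": 0, "rx": 0, "ry": 0, "rz": 0}
    - {"x": -0.066, "y": 0.189, "z": 0, "rx": 0, "ry": 0, "rz": 0}
    - {"x": -0.132, "y": 0.378, "z": 0, "rx": 0, "ry": 0, "rz": 0}
    - {"x": -0.197, "y": 0.566, "z": 0, "rx": 0, "ry": 0, "rz": 0}
    - {"x": -0.276, "y": 0.793, "z": 0, "rx": 0, "ry": 0, "rz": 0}
    - {"x": -0.355, "y": 1.019, "z": 0, "rx": 0, "ry": 0, "rz": 0}
    - {"x": -0.434, "y": 1.246, "z": 0, "rx": 0, "ry": 0, "rz": 0}
    - {"x": -0.513, "y": 1.472, "z": 0, "rx": 0, "ry": 0, "rz": 0}
    - {"x": -0.592, "y": 1.699, "z": 0, "rx": 0, "ry": 0, "rz": 0}
    - {"x": -0.671, "y": 1.926, "z": 0, "rx": 0, "ry": 0, "rz": 0}
    - {"x": -0.75, "y": 2.152, "z": 0, "rx": 0, "ry": 0, "rz": 0}
    - {"x": -0.829, "y": 2.379, "z": 0, "rx": 0, "ry": 0, "rz": 0}

```text
t: 15.4
eef_pos: [0.4322, 0.0879, 0.0678]
orientation: [0.579, 0.815, 0.0, 0.0]
wrist_force: [0.1, -0.7, -4.3]
opening: 0.0255
grip_force: 98.4
```

```bash
python3 k.py; python3 e.py|cut -c1-500
```

```text
15.4 [0.4322 0.0879 0.0678] tcp depth-shoulder -0.046232310392368275 v 0.43690018923103036 [ 0.0949 -0.7266 -4.2715]
side 0.82 [266.0, 334.7] beyond exit 0.0414453435450096 lat 0.0029420355578207297
 mask 1002 [0.0023 0.0093 0.0461 0.0794 0.0852] 0.0028954949290570862
top 0.66 [429.8, 230.1] beyond exit 0.03426607384939477 lat 0.0014651100559366706
 mask 468 [0.008  0.0119 0.0403 0.0704 0.0755] 0.0008735941337674894
top drift_stout_shoulder 0.52 [362.6, 254.0] [ 0.4847 -0.0472  0.06  ]
top bore_mouth 0.75 [384.3, 248.4] [ 0.4948 -0.0918  0.06  ]
0.66 tip u 0.2097753097546519 mouth u 0.24709098083216186 v bore 0.43702665501248344
[(np.float64(-0.038), 19, np.float64(435.1)), (np.float64(-0.03), 21, np.float64(437.1)), (np.float64(-0.022), 22, np.float64(437.2)), (np.float64(-0.014), 20, np.float64(437.0)), (np.float64(-0.006), 9, np.float64(437.4))]
side drift_stout 0.78 [200.7, 230.1] [0.4377 0.0721 0.06  ]
side drift_stout_shoulder 0.92 [226.3, 274.8] [ 0.4816 -0.0589  0.06  ]
side bore_mouth 0.77 [231.9, 289.3] [ 0.4893 -0.0944  0.06  ]
0.93 tip u 0.21740608381323706 mouth u 0.24709098083216186 v bore 0.43702665501248344
[(np.float64(-0.212), 8, np.float64(446.7)), (np.float64(-0.204), 15, np.float64(445.3)), (np.float64(-0.196), 16, np.float64(443.6)), (np.float64(-0.188), 17, np.float64(443.7)), (np.float64(-0.18), 19, np.float64(443.0)), (np.float64(-0.172), 21, np.float64(443.1)), (np.float64(-0.164), 22, np.float64(442.3)), (np.float64(-0.156), 26, np.float64(441.4)), (np.float64(-0.148), 27, np.float64(440.2)), (np.float64(-0.14), 28, np.float64(439.9)), (np.float64(-0.132), 32, np.float64(440.7)), (np.flo
```

No slip in the grip, and the bushing is staying put at ≈+42 mm beyond the exit. Lifting and returning to the rack.

servo_tool:
  moves:
    - {"x": 0, "y": 0.1, "z": 0.6, "rx": 0, "ry": 0, "rz": 0}
    - {"x": 0, "y": 0.3, "z": 1.2, "rx": 0, "ry": 0, "rz": 0}
    - {"x": 0, "y": 0.6, "z": 1.75, "rx": 0, "ry": 0, "rz": 0.5}
    - {"x": 0.06, "y": 1.0, "z": 1.75, "rx": 0, "ry": 0, "rz": 1.5}
    - {"x": 0.12, "y": 1.4, "z": 1.75, "rx": 0, "ry": 0, "rz": 2.5}
    - {"x": 0.18, "y": 1.8, "z": 1.75, "rx": 0, "ry": 0, "rz": 3.5}
    - {"x": 0.24, "y": 2.2, "z": 1.75, "rx": 0, "ry": 0, "rz": 4.5}
    - {"x": 0.3, "y": 2.6, "z": 1.75, "rx": 0, "ry": 0, "rz": 5.5}
    - {"x": 0.36, "y": 3.0, "z": 1.75, "rx": 0, "ry": 0, "rz": 6.5}
    - {"x": 0.42, "y": 3.4, "z": 1.75, "rx": 0, "ry": 0, "rz": 7.5}
    - {"x": 0.48, "y": 3.8, "z": 1.75, "rx": 0, "ry": 0, "rz": 8.5}
    - {"x": 0.54, "y": 4.2, "z": 1.75, "rx": 0, "ry": 0, "rz": 9.5}

```text
t: 17.4
eef_pos: [0.4592, 0.2976, 0.1549]
orientation: [-0.048, 0.999, -0.0, -0.0]
wrist_force: [0.2, 0.5, -4.0]
opening: 0.0254
grip_force: 99.3
```

servo_tool:
  moves:
    - {"x": 0.042, "y": 0.448, "z": 0, "rx": 0, "ry": 0, "rz": 0.57}
    - {"x": 0.042, "y": 0.448, "z": 0, "rx": 0, "ry": 0, "rz": 0.57}
    - {"x": 0.042, "y": 0.448, "z": 0, "rx": 0, "ry": 0, "rz": 0.57}
    - {"x": 0.042, "y": 0.448, "z": 0, "rx": 0, "ry": 0, "rz": 0.57}

```text
t: 17.8
eef_pos: [0.4611, 0.3186, 0.1548]
orientation: [-0.084, 0.996, -0.0, -0.001]
wrist_force: [-0.4, 0.1, -3.6]
opening: 0.0253
grip_force: 99.3
```

```bash
python3 d.py; python3 - <<'E'
from h import *
np.set_printoptions(precision=4,suppress=True)
f=grab('top');r=spotter.masks_of(f,'drift_stout')
print(r[0]['conf'])
ys,xs=np.nonzero(r[0]['pixels']);P=np.array([onz(f,(x,y),.148)[:2] for x,y in zip(xs,ys)])
a=np.radians(9.74);d=np.array([np.cos(a),np.sin(a)]);n=np.array([-d[1],d[0]]);u=P@d;v=P@n
o=np.array([.46,.3204]);print('expected u,v',o@d+.153,o@n,u.max())
print([(round(b-u.max(),3),round(1000*np.ptp(v[k])),round(1000*v[k].mean(),1)) for b in np.arange(u.min(),u.max(),.008) for k in [(u>=b)&(u<b+.008)] if k.sum()>1])
E
```

```text
17.8 [0.4611 0.3186 0.1548] xyaw -170.30708114655107 zax [-0.0012 -0.0011 -1.    ] F [-0.4258  0.0552 -3.5647] 0.025285427893602826 99.27836894989014 [ 0.4797  0.1914  1.8473 -0.0005  1.1044 -1.2601]
0.93
expected u,v 0.6605738440792902 0.23795998152330672 0.6601491919810342
[(np.float64(-0.121), 5, np.float64(224.6)), (np.float64(-0.113), 11, np.float64(223.8)), (np.float64(-0.105), 14, np.float64(224.4)), (np.float64(-0.097), 10, np.float64(228.7)), (np.float64(-0.089), 13, np.float64(230.1)), (np.float64(-0.081), 16, np.float64(231.8)), (np.float64(-0.073), 20, np.float64(233.4)), (np.float64(-0.065), 22, np.float64(234.8)), (np.float64(-0.057), 22, np.float64(235.9)), (np.float64(-0.049), 21, np.float64(235.6)), (np.float64(-0.041), 21, np.float64(236.0)), (np.float64(-0.033), 21, np.float64(236.2)), (np.float64(-0.025), 22, np.float64(236.3)), (np.float64(-0.017), 21, np.float64(235.7)), (np.float64(-0.009), 15, np.float64(236.7)), (np.float64(-0.001), 5, np.float64(235.6))]
```

servo_tool:
  moves:
    - {"x": 0, "y": 0.034, "z": -0.4, "rx": 0, "ry": 0, "rz": 0}
    - {"x": 0, "y": 0.034, "z": -0.8, "rx": 0, "ry": 0, "rz": 0}
    - {"x": 0, "y": 0.034, "z": -1.2, "rx": 0, "ry": 0, "rz": 0}
    - {"x": 0, "y": 0.034, "z": -1.5, "rx": 0, "ry": 0, "rz": 0}
    - {"x": 0, "y": 0.034, "z": -1.7, "rx": 0, "ry": 0, "rz": 0}
    - {"x": 0, "y": 0.034, "z": -1.82, "rx": 0, "ry": 0, "rz": 0}
    - {"x": 0, "y": 0.034, "z": -1.92, "rx": 0, "ry": 0, "rz": 0}
    - {"x": 0, "y": 0.034, "z": -1.98, "rx": 0, "ry": 0, "rz": 0}
    - {"x": 0, "y": 0.034, "z": -1.98, "rx": 0, "ry": 0, "rz": 0}
    - {"x": 0, "y": 0.034, "z": -1.98, "rx": 0, "ry": 0, "rz": 0}

```text
t: 18.9
eef_pos: [0.4621, 0.3214, 0.0569]
orientation: [-0.085, 0.996, 0.0, 0.001]
wrist_force: [0.1, -0.6, -3.4]
opening: 0.0253
grip_force: 99.8
```

servo_tool:
  moves:
    - {"x": 0, "y": -0.02, "z": -0.02, "rx": 0, "ry": 0, "rz": 0}
    - {"x": 0, "y": -0.02, "z": -0.04, "rx": 0, "ry": 0, "rz": 0}
    - {"x": 0, "y": -0.02, "z": -0.04, "rx": 0, "ry": 0, "rz": 0}
    - {"x": 0, "y": -0.02, "z": -0.04, "rx": 0, "ry": 0, "rz": 0}

```text
t: 19.3
eef_pos: [0.4621, 0.3204, 0.0556]
orientation: [-0.085, 0.996, 0.0, 0.0]
wrist_force: [-2.9, -2.5, 5.4]
opening: 0.0252
grip_force: 100.1
```

Seated: the force is the same as at the grasp, +5–6 N. Releasing and rising.

servo_tool:
  moves:
    - {"x": 0, "y": 0, "z": 0, "rx": 0, "ry": 0, "rz": 0}
    - {"x": 0, "y": 0, "z": 0, "rx": 0, "ry": 0, "rz": 0}
    - {"x": 0, "y": 0, "z": 0, "rx": 0, "ry": 0, "rz": 0}
    - {"x": 0, "y": 0, "z": 0, "rx": 0, "ry": 0, "rz": 0}
    - {"x": 0, "y": 0, "z": 0, "rx": 0, "ry": 0, "rz": 0}
  hand: 0.65

```text
t: 19.8
eef_pos: [0.4616, 0.3201, 0.0542]
orientation: [-0.085, 0.996, 0.0, 0.0]
wrist_force: [-0.2, -0.7, -0.3]
opening: 0.0555
grip_force: 0.0
```

servo_tool:
  moves:
    - {"x": 0, "y": 0, "z": 0.3, "rx": 0, "ry": 0, "rz": 0}
    - {"x": 0, "y": 0, "z": 0.8, "rx": 0, "ry": 0, "rz": 0}
    - {"x": 0, "y": 0, "z": 1.5, "rx": 0, "ry": 0, "rz": 0}
    - {"x": 0, "y": 0, "z": 2.3, "rx": 0, "ry": 0, "rz": 0}
    - {"x": 0, "y": 0, "z": 3, "rx": 0, "ry": 0, "rz": 0}
    - {"x": -0.3, "y": -0.8, "z": 3.4, "rx": 0, "ry": 0, "rz": 0}
    - {"x": -0.6, "y": -1.6, "z": 3.4, "rx": 0, "ry": 0, "rz": 0}
    - {"x": -0.8, "y": -2.4, "z": 3.4, "rx": 0, "ry": 0, "rz": 0}
    - {"x": -0.8, "y": -3.2, "z": 3.4, "rx": 0, "ry": 0, "rz": 0}
    - {"x": -0.8, "y": -4, "z": 3.4, "rx": 0, "ry": 0, "rz": 0}
    - {"x": -0.8, "y": -4, "z": 3.4, "rx": 0, "ry": 0, "rz": 0}

```text
t: 20.9
eef_pos: [0.4216, 0.1166, 0.2254]
orientation: [-0.082, 0.997, -0.001, 0.001]
wrist_force: [-0.0, 0.3, -0.3]
opening: 0.0556
grip_force: 0.0
```

```bash
python3 b.py | grep 'yaw'; python3 k.py; python3 d.py side z.png 150 140 370 400
```

```text
drift_stout top 0.64 1186 c [0.5066 0.3286] yaw 9.938318566161442 ends [0.417  0.3129] [0.6102 0.3468] 0.19619750664146612
drift_stout side 0.64 861 c [0.5098 0.3261] yaw 10.749459494551122 ends [0.4187 0.3088] [0.6136 0.3458] 0.19838329449109726
drift_slim top 0.83 996 c [0.5083 0.2471] yaw 9.477318811598693 ends [0.4293 0.2339] [0.6224 0.2662] 0.1958279087043821
drift_slim side 0.58 746 c [0.5113 0.247 ] yaw 11.90363984861338 ends [0.4318 0.2302] [0.6228 0.2705] 0.1952350020223657
21.4 [0.4215 0.1209 0.2242] tcp depth-shoulder -0.08082488839497953 v 0.43762819707346806 [0.6275 0.7337 0.3304]
side 0.87 [265.3, 335.6] beyond exit 0.04249497875455416 lat 0.0013402057572819807
 mask 273 [-0.1735 -0.1662 -0.1305 -0.1019 -0.0954] 0.1813983871184383
top 0.65 [431.1, 227.4] beyond exit 0.03897373321461613 lat 0.005609265268541793
 mask 505 [0.0082 0.0125 0.041  0.0715 0.0763] 0.0005222988611587679
21.7 [0.4215 0.1202 0.2242] xyaw -170.25534192510705 zax [-0.0002 -0.     -1.    ] F [ 0.5789  0.6176 -0.1168] 0.055432310260870234 0.0 [ 0.1174 -0.1655  2.0666 -0.      1.2407 -1.6235]
```

View pics/z.png

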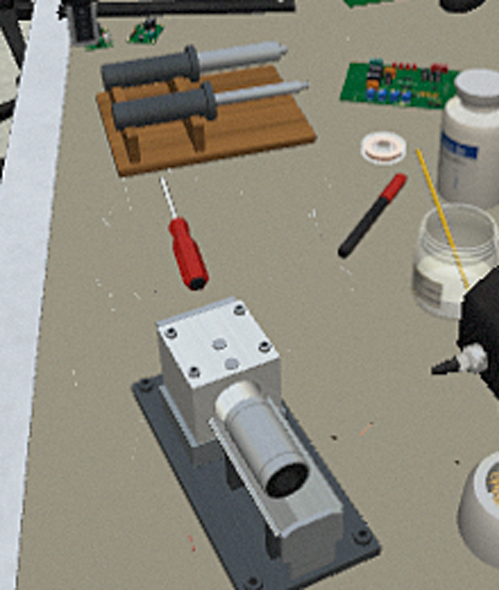

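The bushing lies in the trough (crop (270,450)) clear of the block. Both drifts are on the rack within about 1 mm of where they were, the bystanders look unmoved, and the arm is clear.

```bash
python3 -c "
from plant import env;print(env.sign_off())"
```

```text
the job is handed in; nothing more can be done
None
```

The bushing is in the receiving trough, clear of the block by my camera measurements, and the stout drift is back on the rack about 1 mm from where it was; I handed the job in at about 22 s, and `sign_off` returned no verdict.

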